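# Seat a taper arbor in the bench socket and tap it home with a drift

## Robot

A 6-joint arm with a two-finger parallel gripper is mounted at the origin on a cart in front of the work surface, level with it; the furniture and walls round the work are solid. World frame = base frame: x ahead of the robot, y to its left, z up, the work surface at z = 0. Lengths are in m, angles in rad, forces in N, time in s.
With the tool pointing down it reaches from about 0.35 to 0.775 m from the base axis. Payload 7.3 kg.
Tool frame: the origin (TCP) lies midway between the tips of the shut fingers; the grasp point (between the pads) lies ctrl.grip_depth behind it (ctrl.grip_depth is the distance from the TCP to the grasp point, in m); y points along the fingers, z is the direction in which the jaws open and shut, and the axes are right-handed (so a half turn about y gives the same grasp; the last joint's range is limited). The gripper opens to 92 mm and grips with 3 to 60 N. Pads are 19 mm wide; open, the fingers measure 130 mm over their backs; the gripper's body (75 mm by 190 mm) begins 47 mm behind the grasp point.
Start: joints at [-1.412, 0.342, 1.524, -0, 1.275, -0.146], TCP at [0.158, -0.501, 0.227] pointing down, gripper open.
Joint ranges: [-2.53, 2.53], [-0.77, 2.02], [0.04, 2.7], [-1, 4.14], [0.28, 2.66], [-3.11, 3.11]. Speed limits (rad/s): [2.57, 2.57, 3.14, 3.14, 3.14, 3.14].

## Interface

Orientations are given as a rotation vector (axis times angle).
In Python, from cell import ctrl, solver, cams, job gives the robot as it stands. The module is installed in compiled form; this text tells all that it offers. Calls block until the motion is done:
- ctrl.movep(position, orientation): joint-space move of the TCP to a pose.
- ctrl.move_l(position, rot=None, vel=0.15, guard=None): straight line of the TCP; rot=None keeps the orientation; vel is the mean speed in m/s. With guard (N) it stops when the force on the tool has changed by that much, and returns True; else False.
- ctrl.goto_joints(angles): joint-space move.
- ctrl.gripper_open() and ctrl.grasp(squeeze=None): open the fingers fully, or close them until they stop; squeeze is the grip in N (None keeps the last).
- ctrl.hold(seconds).
- solver.solve_ik(position, orientation): joint angles nearest the present ones, or None.
- ctrl.read_state(): the state.
- cams.camera(name): name is "side" or "top" or "wrist"; returns the picture (400x640x3 uint8, red, green, blue); there is no depth.
- cams.camera_info(name): a dict with "fx", "fy", "cx", "cy" (pixels), "R" (3x3) and "t" (3): a world point X has camera coordinates R X + t. Camera axes: x right, y down, z forward; pixel columns grow to the right and rows downward; lengths in m; the calibration is good to about 2 mm. A picture is of the moment at which its call begins: read the wrist's pose just before it. camera_info takes no time and is no camera call; for the wrist camera it gives the pose at the moment of the call.
A pose or a line that the arm cannot do raises ctrl.PlanningError and nothing moves.
- job.job_done(): hands the job in, once; it reports no verdict.
The state is a dict: "clock": time; "joints": joint angles; "joint_vel": joint speeds; "joint_efforts": joint torques, N m; "position": TCP position; "eef_rot": TCP orientation; "contact_force": force on the tool from outside, world axes, zero at the start; "torque": the same for the moment, N m; "opening": finger opening in m.
Only numpy, scipy, OpenCV 4.12 (cv2) and the standard library are available. Lean on these libraries where they do the work, as an engineer would, in place of code of your own. Each camera call takes 0.05 s, during which the arm holds its last target. There are 200 camera calls.

## Task

Set the taper-shank arbor (the one with the taller head) from the wooden stand into the tapered bush of the bench socket and let go of it. Then, with the brass drift, gently tap its head straight down until arbor and bush come up solid, lift off, and give one more tap to be sure it is locked. Stand the drift upright on the desk clear of the socket, and leave the other things alone.

Things in the scene. Friction and masses are not known exactly. Their poses are not given: they have to be found in the camera images.
- arbor_grip (a point): steel taper-shank arbor, upright, shank down, in one of the stand's two holes. This point is the middle of its head, a plain cylinder 24 mm across and 48 mm long (2 mm bevel on top), 24 mm below the flat top. Under the head is a collar 34 mm across, 6 mm thick, its underside 30 mm below this point. z is the axis, towards the head
- arbor: the same arbor, 109 mm long, 0.25 kg; origin at the shank's tip, 85 mm below arbor_grip. The shank below the collar is 55 mm long and tapers from 24 mm across at the collar to 16 mm at the tip
- stub_grip (a point): a bystander: steel stub in the stand's other hole, same head and collar diameters, but its head is only 22 mm tall and its shank is parallel. This point is the middle of its head
- stand: wooden stand, fixed, 56 x 120 x 60 mm, origin under its centre, with two holes 64 mm apart along its y; the collars rest on its top. Stand, socket and drift are to the right of the tall equipment chassis (550 mm high, front face at about x = 0.45 to 0.49, y = -0.09 to 0.07) that stands on the desk straight ahead of the robot: go round in front of it or above it
- holder: bench socket, fixed: foot 96 x 96 x 12 mm, grey round column 66 mm across whose top is 80 mm above the origin (centre of the underside). Inside, out of sight, is a stiff depth stop (yields 1 mm per 40 N), set differently every time: arbor and bush go down between about 3 and 18 mm, then come up solid. Only the force on the tool tells where
- bush_mouth (a point): centre of the upper rim of the steel taper bush that stands about 12 mm proud of the socket's column; z up. Rim 41 mm across; its tapered hole is 23 mm across at the rim and 16 mm at its open lower end, 44 mm below, same taper as the shank. A set-in arbor stands with arbor_grip about 38 mm above the rim; under load the shank wedges up to 4 mm deeper
- bush: the taper bush, origin at the centre of its lower end, 44 mm below its rim. It is a stiff fit in the socket: slides down under a push of about 15 N (plus 0.1 N per mm/s) and stays where it is left. More than 40 N on the arbor's head spoils the taper
- drift_center (a point): the brass drift, a solid bar standing upright on the desk or on the 3 mm thick grey mat that lies on it, 100 mm tall; grip section 28 mm across between ends 32 mm across (lower end 22 mm tall, upper end 10 mm). This point is its centre; z is its axis
- drift: the same drift, 0.3 to 0.5 kg; origin in the middle of its flat striking face, its underside, 50 mm below drift_center
- bottle: a bystander: small brown bottle, 37 mm across, 84 mm tall, origin under its centre
- reel: a bystander: small solder reel, 39 mm across, 30 mm tall, origin under its centre
Things that resemble listed ones, but are neither listed nor needed, are in the scene too. What is shaped like the drift but black is not meant. Leave any purple look-alike of the arbor alone.

How it is judged:
By the outcome, as a careful person would: the job done as asked, in the order asked, and still so for the second after the job is handed in, with the robot touching nothing.
It also fails if it takes over 64 s, if anything falls off the work surface, if the arm or the gripper's body presses on something with over 40 N, if the wrist force passes 120 N, or if a joint passes its speed limit or range.

## Working session

There is one attempt and no reset: what is moved stays moved. The work goes in short steps, each a Python script; the robot and the scene stay as the last script left them, time stands still between calls to the robot, and variables do not carry over. Pictures are saved under pics/ and viewed, about 8 in all and at most 12, crops included, and the job is handed in when it is done.

```bash
mkdir -p pics; ls; python3 - <<'E'
from cell import ctrl, solver, cams, job
import cv2, numpy as np
np.set_printoptions(precision=4,suppress=True)
ims=[]
for n in ("top","side","wrist"):
    im=cams.camera(n); cv2.imwrite(f"pics/{n}0.png",im[:,:,::-1]); i=cams.camera_info(n)
    print(n,i['fx'],i['fy'],i['cx'],i['cy'],(-i['R'].T@i['t']),i['R'].tolist())
    ims.append(im)
cv2.imwrite("pics/ts0.png",cv2.resize(np.vstack(ims[:2]),(800,1000))[:,:,::-1])
s=ctrl.read_state(); print(s,ctrl.grip_depth)
E
```

```text
pics
top 395.837271884973 395.837271884973 322.05270369321295 197.2185228241981 [ 0.4338 -0.3244  0.9253] [[0.00020042535684611825, -0.9992375947607232, -0.039040863802955766], [-0.9967882450948032, 0.0029268479620912623, -0.08002891978422377], [0.0800821719891466, 0.03893151394193925, -0.996027701899746]]
side 417.0214214343313 417.0214214343313 316.97798434462027 195.25136463430428 [ 0.3052 -1.0332  0.4404] [[0.9749730333893513, -0.2220392126567127, 0.011232640221862739], [-0.0874142027315594, -0.4293102053151242, -0.8989168508672488], [0.2044170768902944, 0.8754377965652803, -0.43797525389062153]]
wrist 350.17744577702797 350.17744577702797 321.75785952860895 200.69655798661483 [ 0.23   -0.4782  0.3839] [[0.2984476676391092, -0.9544239732674302, -0.0019669603933569237], [-0.9157331042429936, -0.2869286981017177, 0.28125576260611074], [-0.26900161983576865, -0.08213891561292093, -0.959630828531299]]
{'clock': 0.15, 'joints': array([-1.412 ,  0.3426,  1.5248, -0.    ,  1.2754, -0.146 ]), 'joint_vel': array([-0.0006, -0.0029, -0.0025,  0.0017,  0.0003, -0.0007]), 'joint_efforts': array([  0.001 , -43.1468, -24.4353,   0.0717,   0.0538,  -0.0001]), 'position': array([ 0.1575, -0.5005,  0.2262]), 'eef_rot': array([-0.316 ,  2.0585, -2.056 ]), 'contact_force': array([ 0.4761, -0.0158, -0.4698]), 'torque': array([-0.0092, -0.041 , -0.0048]), 'opening': 0.09187095036306332} 0.0188
```

View pics/top0.png

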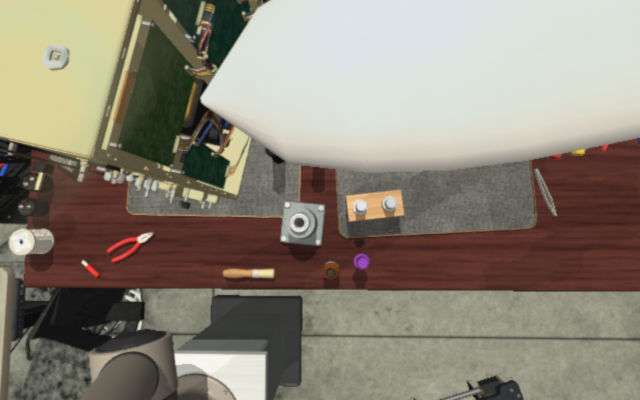

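View pics/side0.png

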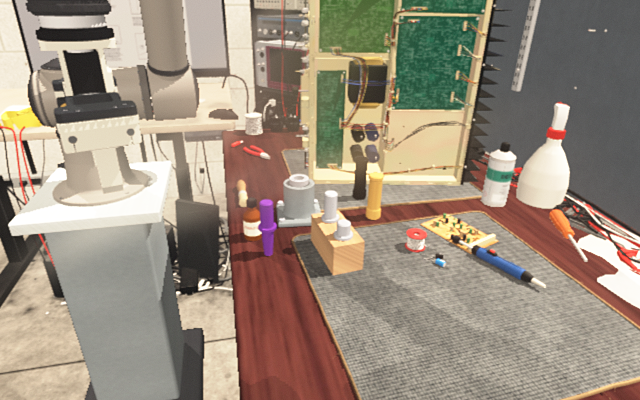

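The top view shows the socket at (300,222) and the stand, with heads at (361,206) and (389,203). A white object hides the drift from above. The side view shows the brass drift at (374,195), the black look-alike at (360,177) and the purple one at (268,228). The taller-headed arbor is at (330,207) and the stub at (344,230).

```bash
cat > h.py <<'E'
from cell import ctrl, solver, cams, job
import cv2, numpy as np
from scipy.spatial.transform import Rotation as Ro
np.set_printoptions(precision=4,suppress=True)
GD=ctrl.grip_depth
def ray(i,u,v):
    d=i['R'].T@np.array([(u-i['cx'])/i['fx'],(v-i['cy'])/i['fy'],1.]); return -i['R'].T@i['t'],d
def onz(i,u,v,z):
    c,d=ray(i,u,v); return c+d*(z-c[2])/d[2]
def proj(i,X):
    p=i['R']@np.asarray(X)+i['t']; return np.array([i['fx']*p[0]/p[2]+i['cx'],i['fy']*p[1]/p[2]+i['cy']])
def tri(*rs):
    A=0;b=0
    for c,d in rs:
        d=d/np.linalg.norm(d);P=np.eye(3)-np.outer(d,d);A=A+P;b=b+P@c
    X=np.linalg.solve(A,b); return X,[np.linalg.norm(np.cross(X-c,d/np.linalg.norm(d))) for c,d in rs]
def down(a):  # jaws open along world angle a
    y=np.array([0,0,-1.]);z=np.array([np.cos(a),np.sin(a),0]);return Ro.from_matrix(np.c_[np.cross(y,z),y,z]).as_rotvec()
def shot(n,name):
    i=cams.camera_info(n); im=cams.camera(n); cv2.imwrite(f"pics/{name}.png",im[:,:,::-1]); return i,im
def tcp(p): return np.array(p)-[0,0,GD]  # TCP for a grasp point p, tool down
E
python3 - <<'E'
from h import *
t=cams.camera_info('top');s=cams.camera_info('side')
print('arbor top',onz(t,361,206,.114), onz(s,330,194,.114), 'stub',onz(t,389,203,.088),onz(s,344,223,.088))
print('bush',onz(t,300,222,.092),onz(s,298,179,.092))
print('drift base',onz(s,374,216,.0),'top',onz(s,376,175,.1))
print('black base',onz(s,359,195,.0),'top',onz(s,362,158,.1))
print('stand corners',[onz(t,u,v,.06)[:2] for u,v in((347,195),(402,191),(404,216),(348,220))])
print('bottle',onz(t,331,269,.084),'purple',onz(t,362,261,.109),'reel',onz(s,416,240,.015))
print('chassis corner',onz(t,240,195,.0),onz(s,307,180,0),onz(s,473,183,0))
for n in ('p',):
  st=ctrl.read_state(); R=Ro.from_rotvec(st['eef_rot']).as_matrix(); w=cams.camera_info('wrist')
  print('cam in tool',R.T@(-w['R'].T@w['t']-st['position']), 'cam R in tool',(w['R']@R))
  print(R)
E
```

```text
arbor top [ 0.4807 -0.3725  0.114 ] [ 0.4816 -0.3804  0.114 ] stub [ 0.4884 -0.4329  0.088 ] [ 0.4908 -0.443   0.088 ]
bush [ 0.4485 -0.2454  0.092 ] [ 0.4463 -0.254   0.092 ]
drift base [ 0.6103 -0.2793  0.    ] top [ 0.6057 -0.2836  0.1   ]
black base [ 0.6107 -0.1718  0.    ] top [ 0.6084 -0.1835  0.1   ]
stand corners [array([ 0.508 , -0.3453]), array([ 0.5164, -0.465 ]), array([ 0.4619, -0.4685]), array([ 0.4534, -0.3472])]
bottle [ 0.35   -0.3104  0.084 ] purple [ 0.3689 -0.3739  0.109 ] reel [ 0.6464 -0.4119  0.015 ]
chassis corner [ 0.514  -0.0939  0.    ] [ 0.5054 -0.0593  0.    ] [ 0.9233 -0.1629  0.    ]
cam in tool [-0.0759 -0.1577  0.0003] cam R in tool [[ 0.0018  0.0008  1.    ]
 [ 0.9596 -0.2814 -0.0015]
 [ 0.2814  0.9596 -0.0013]]
[[-0.9539 -0.0002  0.3001]
 [-0.3001  0.0011 -0.9539]
 [-0.0001 -1.     -0.0012]]
```

```bash
python3 - <<'E'
from h import *
for a in (0.07,0.07+np.pi,0.07-np.pi):
    for p in ([.46,-.33,.29],tcp([.481,-.375,.09]),tcp([.447,-.248,.13])): print(round(a,2),solver.solve_ik(p,down(a)))
for a in np.arange(-180,180,30): print('drift',a,solver.solve_ik(tcp([.608,-.281,.06]),down(np.radians(a))))
for el in (0,30,45,60):
  for sg in(1,-1):
    e=np.radians(el);y=np.array([np.cos(e),0,-np.sin(e)]);z=np.array([0,sg,0.]);R=Ro.from_matrix(np.c_[np.cross(y,z),y,z]).as_rotvec()
    print(el,sg,solver.solve_ik([.35,-.4,.3],R))
E
```

```text
0.07 [-0.7577  0.3806  1.2919 -0.      1.4691 -0.8277]
0.07 [-0.7878  0.6473  1.4713 -0.      1.023  -0.8578]
0.07 [-0.6565  0.4428  1.722  -0.      0.9768 -0.7265]
3.21 [-0.7577  0.3806  1.2919 -0.      1.4691  2.3139]
3.21 [-0.7878  0.6473  1.4713 -0.      1.023   2.2838]
3.21 [-0.6565  0.4428  1.722  -0.      0.9768  2.415 ]
-3.07 [-0.7577  0.3806  1.2919 -0.      1.4691  2.3139]
-3.07 [-0.7878  0.6473  1.4713 -0.      1.023   2.2838]
-3.07 [-0.6565  0.4428  1.722  -0.      0.9768  2.415 ]
drift -180 [-0.5472  0.7785  1.2962 -0.      1.0669  2.5943]
drift -150 [-0.5472  0.7785  1.2962 -0.      1.0669  2.0708]
drift -120 [-0.5472  0.7785  1.2962 -0.      1.0669  1.5472]
drift -90 [-0.5472  0.7785  1.2962  0.      1.0669  1.0236]
drift -60 [-0.5472  0.7785  1.2962  0.      1.0669  0.5   ]
drift -30 [-0.5472  0.7785  1.2962 -0.      1.0669 -0.0236]
drift 0 [-0.5472  0.7785  1.2962  0.      1.0669 -0.5472]
drift 30 [-0.5472  0.7785  1.2962 -0.      1.0669 -1.0708]
drift 60 [-0.5472  0.7785  1.2962 -0.      1.0669 -1.5944]
drift 90 [-0.5472  0.7785  1.2962  0.      1.0669 -2.118 ]
drift 120 [-0.5472  0.7785  1.2962 -0.      1.0669 -2.6416]
drift 150 None
0 1 [-1.6827  0.5371  2.122   1.4716  1.6227  2.0508]
0 -1 [-1.6827  0.5371  2.122   1.4716  1.6227 -1.0908]
30 1 [-1.5755  0.2313  1.953   1.1276  1.2822  2.5923]
30 -1 [-1.5755  0.2313  1.953   1.1276  1.2822 -0.5493]
45 1 [-1.451   0.1674  1.823   0.8543  1.1969  2.9131]
45 -1 [-1.451   0.1674  1.823   0.8543  1.1969 -0.2285]
60 1 [-1.2986  0.1656  1.677   0.5429  1.2004 -3.0449]
60 -1 [-1.2986  0.1656  1.677   0.5429  1.2004  0.0967]
```

```bash
python3 - <<'E'
from h import *
y=np.array([1.,0,0]);z=np.array([0,-1,0.]);R=Ro.from_matrix(np.c_[np.cross(y,z),y,z]).as_rotvec()
ctrl.movep([.33,-.42,.3],R); print(ctrl.read_state()['clock'])
w,a=shot('wrist','fwd'); print(-w['R'].T@w['t'],w['R'].tolist())
ctrl.movep([.46,-.33,.29],down(.07)); s=ctrl.read_state(); print(s['clock'],s['contact_force'],s['position'])
w,b=shot('wrist','over'); np.savez('over.npz',**w)
E
```

```text
1.4417
[ 0.172  -0.4204  0.376 ] [[-0.0004370307464701746, -0.999999783180554, -0.0004925880359301433], [-0.28278683030868434, 0.0005960685400579538, -0.959182596436291], [0.9591826820830825, -0.00027989487679301844, -0.28278702949527923]]
2.7833 [-0.6367 -1.1825  0.0817] [ 0.4591 -0.3297  0.2888]
```

View pics/fwd.png

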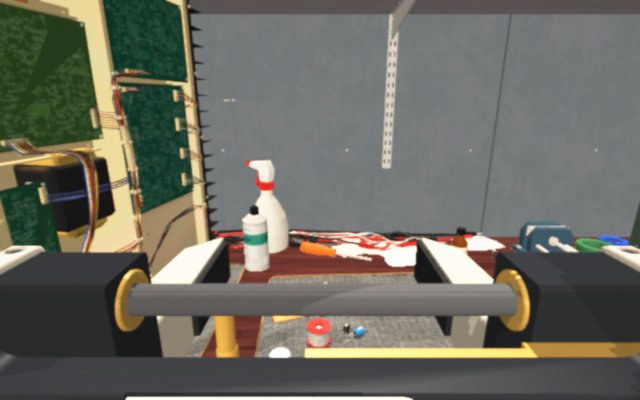

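View pics/over.png

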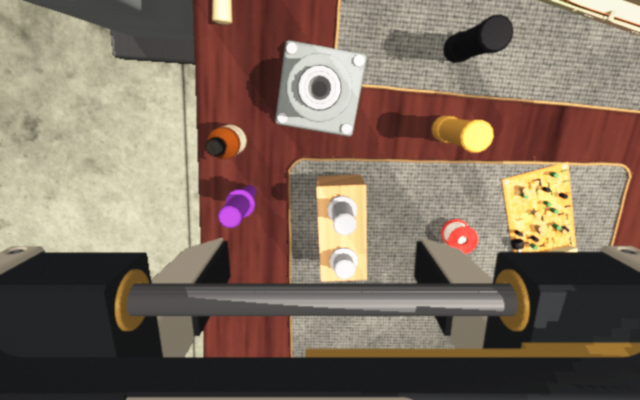

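The forward view shows nothing solid in the working height ahead. The overhead view has the bush rim at (320,87), the arbor head near (345,220), the stub near (344,262) and the drift top at (477,137). The drift stands on bare wood between the mats, the black look-alike is at (490,32), and the stand is on the mat.

```bash
python3 - <<'E'
from h import *
w=dict(np.load('over.npz')); im=cv2.imread('pics/over.png')
f=cv2.resize(im,None,fx=4,fy=4,interpolation=cv2.INTER_CUBIC)
f=f.copy(); g=cv2.cvtColor(f,cv2.COLOR_BGR2GRAY)
def circ(u,v,R,z,rad,name):
    d=np.linalg.norm(proj(w,onz(w,u,v,z)+[rad,0,0])-[u,v])
    x0,y0=int(4*(u-R)),int(4*(v-R)); sub=g[y0:y0+8*R,x0:x0+8*R]
    c=cv2.HoughCircles(cv2.GaussianBlur(sub,(5,5),0),cv2.HOUGH_GRADIENT,1,10,param1=80,param2=12,minRadius=int(4*d*.88),maxRadius=int(4*d*1.12))
    if c is None: print(name,'none',d);return
    for x,y,r in c[0][:3]:
        uu,vv=(x+x0)/4-.375,(y+y0)/4-.375
        print(name,uu,vv,r/4,'exp',d,onz(w,uu,vv,z))
    x,y,r=c[0][0]; cv2.circle(f,(int(x+x0),int(y+y0)),int(r),(0,0,255),1)
circ(345,219,22,.117,.012,'arbor');circ(344,267,22,.091,.012,'stub')
circ(320,87,28,.092,.0205,'rim');circ(320,87,22,.092,.0115,'hole');circ(477,137,24,.1,.016,'drift')
cv2.imwrite('pics/c.png',np.hstack([f[4*40:4*140,4*275:4*365],np.vstack([f[4*190:4*240,4*300:4*390],f[4*105:4*155,4*430:4*520]])]))
# drift by colour in both views
for n,i,src in (('over',w,im),('side',cams.camera_info('side'),cv2.imread('pics/side0.png'))):
    h=cv2.cvtColor(src,cv2.COLOR_BGR2HSV); m=cv2.inRange(h,(15,140,120),(32,255,255))
    N,l,s,c=cv2.connectedComponentsWithStats(m)
    print(n,[(s[k].tolist(),c[k]) for k in range(1,N) if s[k,4]>300])
E
```

```text
arbor 344.5 225.5 12.225 exp 12.034152192416661 [ 0.4843 -0.3741  0.117 ]
stub 344.5 270.0 10.675 exp 10.70413463108453 [ 0.4912 -0.4364  0.091 ]
stub 342.75 262.75 9.825 exp 10.70413463108453 [ 0.4885 -0.4277  0.091 ]
rim 319.0 87.0 21.475 exp 21.253086602986617 [ 0.45   -0.2434  0.092 ]
rim 316.25 87.5 23.325 exp 21.253086602986617 [ 0.4474 -0.2441  0.092 ]
rim 321.5 87.0 23.325 exp 21.253086602986617 [ 0.4524 -0.2433  0.092 ]
hole 318.25 87.25 12.125 exp 11.927999445245982 [ 0.4493 -0.2437  0.092 ]
hole 320.75 87.0 12.825 exp 11.927999445245982 [ 0.4517 -0.2433  0.092 ]
hole 325.0 95.5 13.1 exp 11.927999445245982 [ 0.4564 -0.2509  0.092 ]
drift 475.0 134.0 17.85 exp 16.211923769146832 [ 0.6049 -0.2771  0.1   ]
drift 478.0 135.0 15.925 exp 16.211923769146832 [ 0.608  -0.2778  0.1   ]
drift 475.0 137.75 14.975 exp 16.211923769146832 [ 0.6056 -0.2806  0.1   ]
over [([432, 116, 62, 37, 916], array([454.9039, 129.9476])), ([509, 165, 54, 28, 363], array([539.6006, 176.0799])), ([503, 184, 38, 64, 417], array([521.1535, 227.1703])), ([115, 272, 17, 58, 350], array([120.4229, 302.2657])), ([513, 272, 17, 58, 356], array([523.1208, 302.6264])), ([306, 343, 334, 14, 2754], array([500.2498, 350.8072]))]
side [([2, 107, 40, 23, 541], array([ 21.4436, 118.7579])), ([366, 176, 17, 44, 527], array([373.8805, 198.8956]))]
```

View pics/c.png

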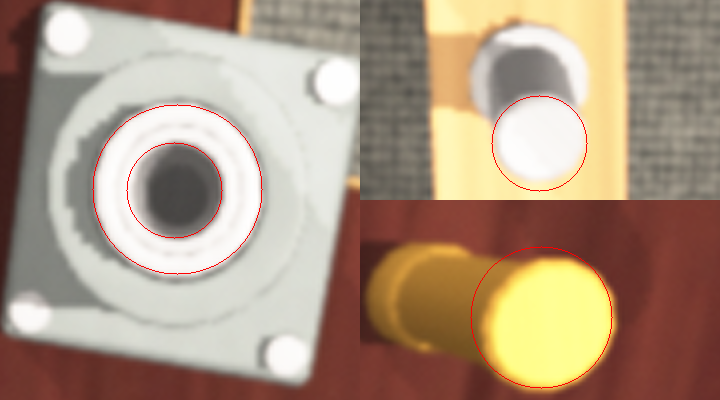

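The crops confirm the circles: bush rim and hole are concentric at (319,87), the arbor top is at (344.5,225.5), and the drift top is at about (478,135). The drift's Hough circle came out about 3 px off, so I'll use the hand-read centre.

```bash
cat >> h.py <<'E'
def look(X,rad,name,R=24):
    """refine the centre of a horizontal circle of radius rad near X with the wrist camera"""
    ctrl.hold(.15); w,im=shot('wrist',name); u,v=proj(w,X); d=np.linalg.norm(proj(w,X+np.array([rad,0,0]))-[u,v]); R=int(d+R)
    x0,y0=max(0,int(u-R)),max(0,int(v-R)); sub=cv2.cvtColor(im[y0:int(v+R),x0:int(u+R)],cv2.COLOR_RGB2GRAY)
    sub=cv2.GaussianBlur(cv2.resize(sub,None,fx=4,fy=4,interpolation=cv2.INTER_CUBIC),(5,5),0)
    c=cv2.HoughCircles(sub,cv2.HOUGH_GRADIENT,1,10,param1=80,param2=12,minRadius=int(4*d*.92),maxRadius=int(4*d*1.08))
    out=[] if c is None else [(onz(w,x/4+x0-.375,y/4+y0-.375,X[2]),r/4) for x,y,r in c[0][:3]]
    print(name,'exp px',u,v,d,'found',[(p,r) for p,r in out]); return out
E
python3 - <<'E'
from h import *
A=np.array([.4843,-.3741,.117]); a=.08
ctrl.movep([A[0],A[1],.18],down(a))
o=look(A,.012,'hov1')
if o and np.linalg.norm(o[0][0]-A)<.006: A=o[0][0]; print('use',A)
hit=ctrl.move_l(tcp([A[0],A[1],.093]),down(a),guard=8)
s=ctrl.read_state(); print(hit,s['position'],s['contact_force'],s['clock'])
if not hit:
    ctrl.grasp(25); s=ctrl.read_state(); print('open',s['opening'],s['contact_force'],s['torque'],s['clock'])
E
```

```text
hov1 exp px 321.2479512098635 214.65025429617123 17.82461720085537 found [(array([ 0.4815, -0.3635,  0.117 ]), np.float32(18.55))]
False [ 0.4849 -0.3745  0.0753] [ 0.62   -0.1453  0.6533] 4.4417
open 0.02357195238543967 [-0.257  -0.3093  0.3391] [-0.0556 -0.1035  0.0007] 5.5083
```

```bash
python3 - <<'E'
from h import *
B=np.array([.450,-.2434,.092]); a=.08
p=ctrl.read_state()['position']
ctrl.move_l([p[0],p[1],p[2]+.12],vel=.2)
s=ctrl.read_state(); print(s['opening'],s['contact_force'],s['position'])
zt=.092+.085+.012-GD   # tip 12 mm above rim
ctrl.move_l([B[0],B[1],zt+.02],down(a),vel=.2)
s=ctrl.read_state(); print(s['position'],s['contact_force'],s['clock'])
ctrl.hold(.2); w,im=shot('wrist','abv'); sd=cams.camera('side'); cv2.imwrite('pics/sd1.png',sd[:,:,::-1])
print(proj(w,B),proj(w,s['position']+[0,0,GD-.085]))
f=lambda m,u,v,r:cv2.resize(m[int(v-r):int(v+r),int(u-r):int(u+r)],(400,400),interpolation=cv2.INTER_CUBIC)
u,v=proj(cams.camera_info('side'),B+[0,0,.04])
cv2.imwrite('pics/c2.png',np.hstack([f(im,*proj(w,B),90),f(sd,u,v,50)])[:,:,::-1])
E
```

```text
0.02369512712970162 [ 0.1674  0.0169 -2.6453] [ 0.4837 -0.3735  0.1928]
[ 0.4503 -0.2442  0.19  ] [-0.5031  0.616  -1.9665] 7.0833
[322.0453 200.7147] [322.5035 215.1771]
```

View pics/c2.png

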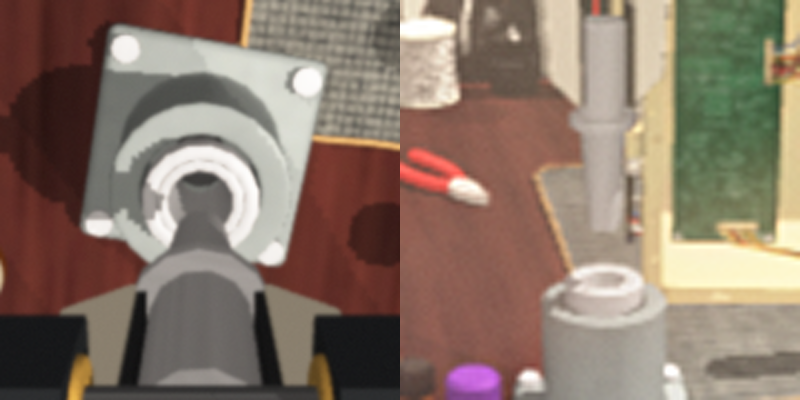

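The arbor's tip is over the hole: in the wrist crop the tip and the rim centre are both at x≈203. The side crop agrees.

```bash
python3 - <<'E'
from h import *
B=np.array([.450,-.2434]); 
h=ctrl.move_l([*B,.140],vel=.12,guard=6); s=ctrl.read_state(); print(h,s['position'],s['contact_force'])
if not h:
    h=ctrl.move_l([*B,.108],vel=.03,guard=5); s=ctrl.read_state(); print(h,s['position'],s['contact_force'],s['torque'],s['clock'])
E
```

```text
False [ 0.4503 -0.2436  0.1403] [-0.4403  0.5746 -2.1599]
True [ 0.4499 -0.2432  0.1135] [ 0.6437 -0.9299  0.7893] [-0.1317 -0.3121  0.0454] 8.7667
```

```bash
python3 - <<'E'
from h import *
ctrl.gripper_open()
p=ctrl.read_state()['position']; ctrl.move_l([p[0],p[1],.22],vel=.2)
s=ctrl.read_state(); print(s['contact_force'],s['clock'])
w,im1=shot('wrist','set'); np.savez('set.npz',**w); e=proj(w,[.45,-.2434,.154]); print('head exp',e, 'px/12mm',np.linalg.norm(proj(w,[.462,-.2434,.154])-e))
D=np.array([.608,-.278,.1])
ctrl.movep([D[0],D[1],.2],down(0.)); ctrl.hold(.15)
w,im=shot('wrist','dr'); np.savez('dr.npz',**w); u,v=proj(w,D)
hs=cv2.cvtColor(im,cv2.COLOR_RGB2HSV); m=cv2.inRange(hs,(15,60,225),(35,255,255))
N,l,st,c=cv2.connectedComponentsWithStats(m)
for k in range(1,N):
    if st[k,4]>200: print(st[k],c[k],onz(w,*c[k],.1))
print('drift exp',u,v,'r',np.linalg.norm(proj(w,D+[.016,0,0])-[u,v]), ctrl.read_state()['clock'])
f=lambda m,u,v,r:cv2.resize(m[max(0,int(v-r)):int(v+r),int(u-r):int(u+r)],(400,400),interpolation=cv2.INTER_CUBIC)
cv2.imwrite('pics/c3.png',np.hstack([f(im1,*e,80),f(im,u,v,80)])[:,:,::-1])
E
```

```text
[-0.3253 -0.3306 -0.543 ] 10.625
head exp [324.1121 217.6064] px/12mm 17.82541116540254
[  4   0  22  14 246] [14.435   5.8862] [ 0.4038 -0.1433  0.1   ]
[166   0  10  92 205] [170.2976  43.9902] [ 0.5039 -0.1667  0.1   ]
[  9  30  33  42 279] [27.9498 52.3548] [ 0.406  -0.1718  0.1   ]
[425 136 194   5 422] [522.7536 138.0427] [ 0.7537 -0.2306  0.1   ]
[ 303  181   41   40 1274] [323.4545 200.3791] [ 0.608  -0.2777  0.1   ]
[ 399  202  157   77 3199] [458.9672 232.3392] [ 0.715  -0.3043  0.1   ]
[204 316  36  41 780] [224.5256 333.6987] [ 0.5223 -0.3977  0.1   ]
drift exp 323.5030800855473 200.70530571896697 r 20.803818744036008 11.5667
```

View pics/c3.png

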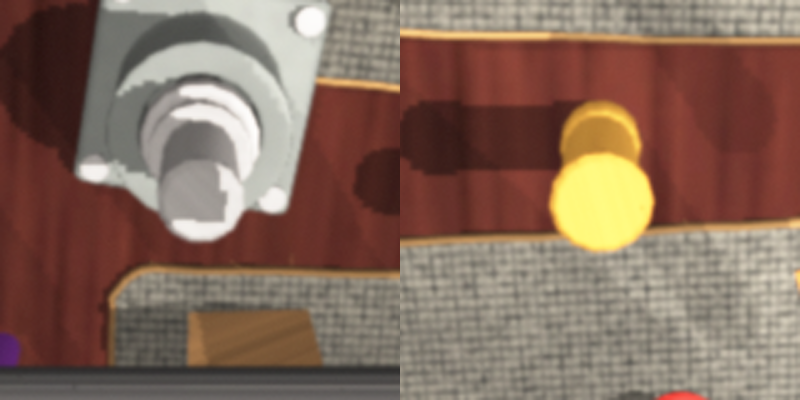

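The left crop shows the arbor upright in the bush, with its head within 1 px of the expected place. The right crop shows the brass drift on bare wood, top centre at (323,200), which gives (0.608,-0.278).

```bash
python3 - <<'E'
from h import *
D=np.array([.608,-.2777]); 
h=ctrl.move_l(tcp([*D,.064]),vel=.15,guard=8); s=ctrl.read_state(); print(h,s['position'],s['contact_force'])
if not h:
    p0=s['position']; ctrl.grasp(60); s=ctrl.read_state(); print(s['opening'],s['position'],s['contact_force'],s['clock'])
    ctrl.move_l([*s['position'][:2],.225],vel=.2); s=ctrl.read_state(); print('lift',s['opening'],s['contact_force'])
    off=p0[2]; print('face below TCP',off)
    ctrl.move_l([.450,-.2434,.225],vel=.2)
    s=ctrl.read_state(); print(s['position'],s['clock'])
    h=ctrl.move_l([.450,-.2434,.154+off+.008],vel=.1,guard=6); ctrl.hold(.3)
    s=ctrl.read_state(); print(h,s['position'],'face z',s['position'][2]-off,s['contact_force'],s['torque'],s['clock'])
    sd=cams.camera('side'); w,im=shot('wrist','tap0')
    u,v=proj(cams.camera_info('side'),[.45,-.2434,.14]); f=lambda m,u,v,r:cv2.resize(m[max(0,int(v-r)):int(v+r),int(u-r):int(u+r)],(400,400),interpolation=cv2.INTER_CUBIC)
    cv2.imwrite('pics/c4.png',np.hstack([f(sd,u,v,60),f(im,*proj(w,[.45,-.2434,.154]),100)])[:,:,::-1])
E
```

```text
False [ 0.6086 -0.2781  0.0464] [ 0.4021 -0.2036  0.5342]
0.027004557741017465 [ 0.608  -0.2777  0.0451] [-0.1939 -0.5334 -0.4603] 13.775
lift 0.027389342266388592 [ 0.0828 -0.1498 -3.7627]
face below TCP 0.04636133611329919
[ 0.4508 -0.2437  0.2249] 15.7833
False [ 0.4502 -0.2435  0.2087] face z 0.16237822103032296 [-0.3941  0.1659 -5.1602] [-0.0518 -0.0833  0.014 ] 16.4
```

View pics/c4.png

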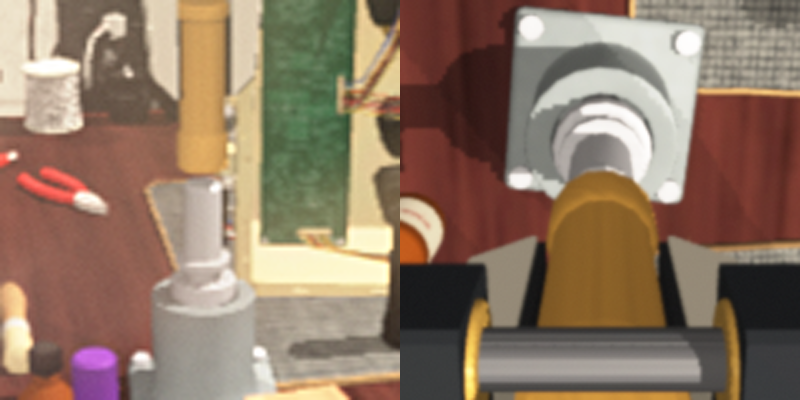

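The drift face hangs centred just above the arbor's head in both crops. Now the contact and push.

```bash
python3 - <<'E'
from h import *
off=.0451; X=[.450,-.2434]
def st(t): 
    s=ctrl.read_state(); print(t,'face',round(s['position'][2]-off,4),s['position'][:2],s['contact_force'],s['torque'],round(s['clock'],2)); return s
h=ctrl.move_l([*X,.148+off],vel=.015,guard=4); print(h); s=st('touch')
if h:
    z0=s['position'][2]
    h=ctrl.move_l([*X,z0-.028],vel=.006,guard=20); print(h); s=st('push')
    ctrl.hold(.1); s=st('after')
E
```

```text
True
touch face 0.1529 [ 0.4499 -0.2433] [0.6349 0.6602 4.0024] [-0.0955 -0.2355 -0.0825] 17.19
True
push face 0.1439 [ 0.4502 -0.2435] [-0.4056  1.81    5.7791] [ 0.2418  0.2424 -0.0372] 19.32
after face 0.1439 [ 0.4502 -0.2436] [-0.9155  0.8969  5.7955] [ 0.2323  0.1565 -0.0172] 19.42
```

```bash
python3 - <<'E'
from h import *
off=.0451; X=[.450,-.2434]
def st(t): 
    s=ctrl.read_state(); print(t,'face',round(s['position'][2]-off,4),s['contact_force'],round(s['clock'],2)); return s
ctrl.move_l([*X,.154+off],vel=.05); ctrl.hold(.3); s=st('air')
h=ctrl.move_l([*X,.146+off],vel=.03,guard=5);st('pre '+str(h))
h2=ctrl.move_l([*X,.120+off],vel=.005,guard=27); s=st('tap '+str(h2))
ctrl.hold(.1); st('after')
ctrl.move_l([*X,.156+off],vel=.05); ctrl.hold(.2); st('air')
E
```

```text
air face 0.1537 [ 0.1821 -0.417  -5.1986] 20.08
pre False face 0.1457 [-0.3598  0.3585 -4.0263] 20.5
tap True face 0.144 [-1.6003  2.0238  5.584 ] 22.32
after face 0.144 [-2.3306  1.3122  6.1604] 22.42
air face 0.1556 [ 0.2059 -0.1742 -4.7796] 23.03
```

Both taps came up solid at the same height (0.1439 and 0.1440 m) after about 9 mm of travel. Next I stand the drift back where it was.

```bash
python3 - <<'E'
from h import *
def st(t): 
    s=ctrl.read_state(); print(t,s['position'],s['contact_force'],s['opening'],round(s['clock'],2)); return s
p=ctrl.read_state()['position']
ctrl.move_l([*p[:2],.23],vel=.15); ctrl.move_l([.608,-.2777,.23],vel=.2); ctrl.move_l([.608,-.2777,.055],vel=.15)
h=ctrl.move_l([.608,-.2777,.041],vel=.015,guard=4); st('down '+str(h))
ctrl.gripper_open(); ctrl.move_l([.608,-.2777,.17],vel=.15); st('up')
ctrl.hold(.2); w,im=shot('wrist','pl')
ctrl.movep([.46,-.36,.29],down(.07)); ctrl.hold(.2); st('end')
w2,im2=shot('wrist','end'); sd=cams.camera('side'); cv2.imwrite('pics/side9.png',sd[:,:,::-1])
f=lambda m,u,v,r:cv2.resize(m[max(0,int(v-r)):int(v+r),int(u-r):int(u+r)],(400,400),interpolation=cv2.INTER_CUBIC)
sc=cams.camera_info('side'); s0=cv2.imread('pics/sd1.png')[:,:,::-1]
print('head top exp side',proj(sc,[.45,-.2434,.144]),'crop0',proj(sc,[.45,-.2434,.11]))
cv2.imwrite('pics/c5.png',np.hstack([f(sd,350,195,70),cv2.resize(im2[:300],(400,400))])[:,:,::-1])
E
```

```text
down True [ 0.6079 -0.2777  0.0451] [-0.2656  0.1221  5.3432] 0.027313188491133508 26.32
up [ 0.6075 -0.2774  0.1689] [ 0.4377 -0.5292 -0.0737] 0.09196046619600211 28.43
end [ 0.4608 -0.3591  0.2886] [ 0.2572 -0.5528 -0.0877] 0.09205548427810159 29.73
head top exp side [298.5992 153.455 ] crop0 [298.7314 168.8953]
```

View pics/c5.png

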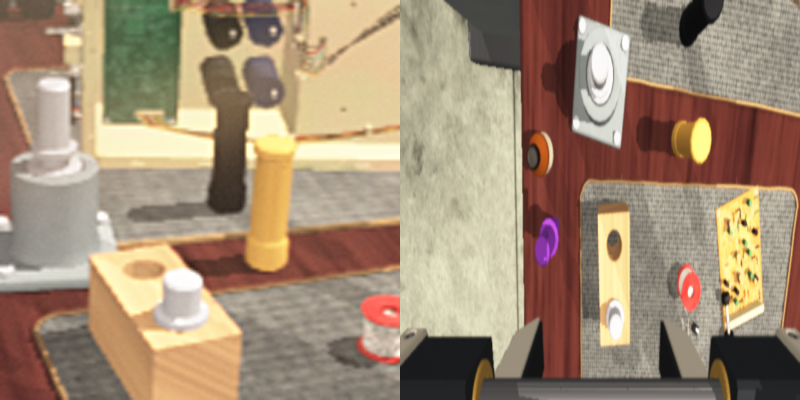

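The arbor stands upright and deeper in the socket: its head top is at side-view pixel (298,153), against (298.6,153.5) expected. The drift is upright on the wood, the stub is in its hole, and the bystanders are in place.

```bash
python3 -c "
from cell import job; print(job.job_done())"
```

```text
the job is handed in; nothing more can be done
None
```

The arbor is set in the bush and tapped down until it came up solid. The drift is back upright on the desk, and I've handed the job in; it reports no verdict. The robot clock read about 30 s before hand-in, against the 64 s limit.

- **Setting the arbor:** I moved it from the stand into the bush, let go, and a close look showed it upright with its head within about 1 px of where it should be.
- **Tapping:** the first tap drove arbor and bush down about 9 mm, until the push reached about 29 N. I lifted off and tapped once more to about 28 N. The second tap stopped at the same height (0.1440 m, against 0.1439 m the first time). Both were guard settings above the free-hanging reading; I did not record the peak force.
- **The drift:** it stands at its original spot, about 16 cm from the socket. It touched down at the same gripper height at which I had gripped it, so it did not slip in the grip.
- **Final view:** the side picture put the head top within 1 px of the force-based height. The stub, bottle, reel and both look-alikes looked undisturbed.

Two automatic circle fits disagreed. The one on the arbor from close up was about 11 mm off, so I rejected it and used the earlier estimate. The one on the drift was about 3 px off, so I read its centre by hand, and a colour mask later confirmed it.

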